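Shift the clamped flask over the stirrer, to the next detent hole

ROBOT

A 6-joint arm with a two-finger parallel gripper is mounted at the origin on the work surface. World frame = base frame: x ahead of the robot, y to its left, z up, the work surface at z = 0. Lengths are in m, angles in rad, forces in N, time in s.
With the tool pointing down it reaches from about 0.35 to 0.85 m from the base axis. Payload 8.1 kg.
Tool frame: the origin (TCP) lies at the centre of the arm's flange, where the gripper is bolted on; the fingertips stand 186 mm ahead of it and the grasp point (between the pads) lies 167 mm ahead of it; z points along the fingers, y is the line along which they close (so a half turn about z gives the same grasp; the last joint's range is limited). The gripper opens to 93 mm and grips with 3 to 60 N. Pads are 15 mm wide; open, the fingers measure 128 mm over their backs; the gripper's body (75 mm by 188 mm) begins 65 mm behind the grasp point.
Start: joints at [-1.316, 0.13, 1.488, -0, 1.523, -0.085], TCP at [0.2, -0.566, 0.405] pointing down, gripper open.
Joint ranges: [-2.96, 2.96], [-0.89, 2.26], [0.02, 2.5], [-1.34, 4.48], [0, 2.73], [-2.66, 2.66]. Speed limits (rad/s): [2.39, 2.39, 2.79, 3.14, 3.14, 3.14].

INTERFACE

Orientations are given as a rotation vector (axis times angle).
In Python, from plant import robot gives the robot as it stands.
- The arm moves only by the tool apply_moves, never from a script. Its argument "series" is a list of rows, each a list of 2 entries, a list of its own where there are three numbers: the shift along the tool's x, y, z in mm, then the turn, a rotation vector about the tool's x, y, z in rad. A call has 1 to 12 rows; each row shifts and turns the commanded pose from where the row before left it, along the tool's axes as they then stand; what a row does not reach is not made up. A row lasts 1/12 s, in which the tool goes at most 41.7 mm and 7.16 degrees, less where a joint would pass 70% of its speed; a pose out of reach is approached as far as the arm can. A call is refused whole if a number of a shift passes 41.7 or a number of a turn 0.125, either way. A call with a gripper value outside its range is refused whole. "claw" is the opening, from 0 (shut) to 1 (fully open), set as the call begins (left out, the last holds). The fingers move at their own pace and stop on an object; "newtons" is the grip in N (left out, the last holds). Time passes only in rows, so rows that do not move let the fingers close. It gives the time, the measured TCP pose, the force, the opening and the grip force at its end, in the units of the state.
- robot.read_state(): the state, without advancing time (a new reading comes with each control period).
- robot.read_camera(name): name is "scene" or "top"; returns (picture, depth): 420x560x3 uint8, blue, green, red; 420x560 float32, m along the optical axis (not along the pixel's ray), 0 where there is no reading.
- robot.calibration(name): a dict with "fx", "fy", "cx", "cy" (pixels), "extrinsics" (4x4, takes a point from world to camera coordinates). Camera axes: x right, y down, z forward; pixel columns grow to the right and rows downward; lengths in m; the calibration is good to about 2 mm. A picture is of the moment at which its call begins. calibration takes no time and is no camera call.
- robot.close_job(): hands the job in; it is judged then, once.
The state is a dict: "t": time; "q": joint angles; "dq": joint speeds; "joint_torque": joint torques, N m; "tool_pos": TCP position; "orientation": TCP orientation; "force": force on the tool from outside, world axes, zero at the start; "wrist_torque": the same for the moment, N m; "opening": finger opening in m; "gripper_force": force on a finger pad.
Only numpy, scipy, OpenCV 4.12 (cv2) and the standard library are available. Lean on these libraries where they do the work, as an engineer would, in place of code of your own. Each camera call takes 0.05 s, during which the arm holds its last target. There are 200 camera calls.

TASK

The empty round flask hangs between two stations on a tube that slides along a rail. Press the tube's sprung button in, slide the tube so that the flask moves over the square stirrer, and let the button pop fully out into the next hole on that side, so that the tube is locked there. Do not touch the flask, and leave the loose glassware and stopper where they are.

Things in the scene. Friction and masses are not known exactly. Their poses are not given: they have to be found in the camera images.
- sleeve (a joint): Travel of the square steel tube (30 mm wide, 120 mm long along the rail, 32 mm high) that slides on a fixed level aluminium rail. In m: 0 at the hole it starts in, growing toward +y of tube_mid; ends of travel +-0.095. Sliding it takes about 3 N. In a hole it has 1.5 mm of play either way, then stops dead; between holes it runs freely.
- rail_mid (a point): Middle of the rail (22 mm square), 155 mm above the bench, axes as tube_mid; fixed. The tube starts centred here. One more hole lies to either side, 53 to 81 mm of travel from the start (each drawn anew, hidden, in no reading): find it by feel. The rail's posts, with heads 34 mm wide reaching 180 mm above the bench, stand at y = +-175 mm.
- tube_mid (a point): Centre of the sliding tube, 155 mm above the bench; moves with it. y runs along the rail, x points level from the tube's button face (x = -15 mm) to its clamp face (x = +15 mm), z up. Both faces are plain and free for fingers from y = -30 to +20 mm. The clamp arm, a 10 mm round bar, leaves the +x face at y = -42 mm.
- button_axis (a point): Where the button's axis meets the tube's -x face: 35 mm toward +y of tube_mid, same height and axes; moves with the tube, not with the button. The +x face opposite is plain there, so that button and tube can be squeezed together between two fingers from above.
- button (a joint): Round brass sprung button, 18 mm wide, on the tube's -x face; m pressed in toward +x. 0: 11 mm proud, locked in a hole; over 0.006: tube free; 0.008: fully in, 3 mm proud. Spring 5 N out, 9 N in. Let go between holes, the rail holds it at 0.006 and the tube still slides; it pops out to 0 by itself when the tube meets a hole. Kept pressed, it passes holes.
- flask_centre (a point): Centre of the 70 mm bulb of the round glass flask that the tube's clamp carries rigidly: 130 mm toward +x, 42 mm toward -y and 55 mm below tube_mid. The bulb's bottom is 65 mm above the bench.
- flask: The clamped glass flask: origin on its axis, in the neck, at the rail's height; z up. The neck is 24 mm wide, its white stopper 31 mm wide and reaches 28 mm above the origin. Not to be touched.
- stirrer_plate (a point): Centre of the top of the square white stirrer (125 x 108 mm, 51 mm high, fixed), which stands to one side below the flask's path: toward +y or -y of where the flask starts.
- bath_mid (a point): Middle, 22 mm above the bench, of the round empty steel bath (108 mm wide, 45 mm high, fixed) below the flask's path on the other side: not the one wanted.
- erlenmeyer_mid (a point): Bystander, loose: conical glass flask, 68 mm wide, 100 mm high; this point is its centre, half-way up, z along its axis. Leave alone.
- stopper_mid (a point): Bystander, loose: black rubber stopper, 44 mm wide, 34 mm high; this point is its centre, half-way up, z along its axis. Leave alone.
- jar_mid (a point): Bystander, loose: small amber glass jar, 66 mm wide, 85 mm high; this point is its centre, half-way up, z along its axis. Leave alone.
Mind the look-alikes: they are no part of the job. Leave any brown or green look-alike of the part that bears stirrer_plate alone.

How it is judged:
On the way, in this order (a step that is already met when the one before it is completed fails the run):
1. the button is pressed in by the robot, freeing the tube (value of joint button above 0.006 m and contact force between button and the fingers above 1 N), for 0.1 s.
2. the button has popped out in the hole on the stirrer's side (value of joint button below 0.0015 m and horizontal distance between flask_centre and stirrer_plate below 0.03 m), for 0.2 s.
At the end, for the whole second after the job is handed in: The button is out (within 1.5 mm of fully out) in the hole on the stirrer's side, the flask's centre within 30 mm, seen from above, of the centre of the stirrer's plate, the tube at rest and released (all of step 2 and velocity of joint sleeve between -0.005 and 0.005 m/s); the robot touches nothing.
It fails at once if the flask is touched with more than 2 N (contact force between flask and the fingers above 2 N or contact force between flask and the arm above 2 N).
It fails at once if a bystander is shifted by more than 20 mm or tipped (distance of any of erlenmeyer_mid, stopper_mid, jar_mid from where it was at the start of the episode above 0.02 m or angle between any of erlenmeyer_mid, stopper_mid, jar_mid's own z axis and vertical above 0.35 rad).
It also fails if it takes over 42 s, if anything falls off the work surface, if the arm or the gripper's body presses on something with over 40 N, if the wrist force passes 120 N, or if a joint passes its speed limit or range.

## Working session

There is one attempt and no reset: what is moved stays moved. The work goes in short steps, Python scripts to look and compute and a tool call to move; the robot and the scene stay as the last step left them, time stands still between calls to the robot, and variables do not carry over. Pictures are saved under pics/ and viewed, at most 10 in all, crops included, and the job is handed in when it is done.

Besides the shell and the picture viewer there is one more tool, called after "Request:" in YAML: its name, and indented under it one key for each argument. apply_moves: Moves the arm, as the interface text tells. Its arguments: {"type":"object","properties":{"series":{"type":"array"},"claw":{"type":"number"},"newtons":{"type":"number"}},"required":["series"]}

```bash
mkdir -p pics; ls; python3 - <<'E'
from plant import robot
import cv2,numpy as np
for n in ("scene","top"):
    p,d=robot.read_camera(n); cv2.imwrite(f"pics/{n}0.png",p); np.save(f"pics/{n}0.npy",d)
    c=robot.calibration(n); print(n,{k:np.round(v,4).tolist() for k,v in c.items()})
s=robot.read_state(); print({k:np.round(v,3).tolist() for k,v in s.items()})
E
```

```text
pics
scene {'fx': 431.2732, 'fy': 431.2732, 'cx': 285.1357, 'cy': 206.8322, 'extrinsics': [[0.6466, 0.7628, 0.0099, -0.3496], [0.6099, -0.5091, -0.6073, -0.2949], [-0.4582, 0.3987, -0.7944, 1.3727], [0.0, 0.0, 0.0, 1.0]]}
top {'fx': 447.5156, 'fy': 447.5156, 'cx': 278.784, 'cy': 210.3922, 'extrinsics': [[0.0073, -0.9997, -0.0225, -0.0099], [-0.9813, -0.0028, -0.1923, 0.5583], [0.1922, 0.0235, -0.9811, 1.0757], [0.0, 0.0, 0.0, 1.0]]}
{'t': 0.1, 'q': [-1.316, 0.131, 1.489, -0.0, 1.523, -0.085], 'dq': [0.001, 0.001, -0.002, -0.0, 0.001, -0.001], 'joint_torque': [0.001, -56.134, -49.309, 0.077, 0.029, -0.0], 'tool_pos': [0.2, -0.565, 0.404], 'orientation': [-3.095, -0.531, 0.0], 'force': [-0.199, 0.191, -0.333], 'wrist_torque': [-0.012, -0.003, 0.05], 'gripper_force': 0.0, 'opening': 0.093}
```

View pics/top0.png

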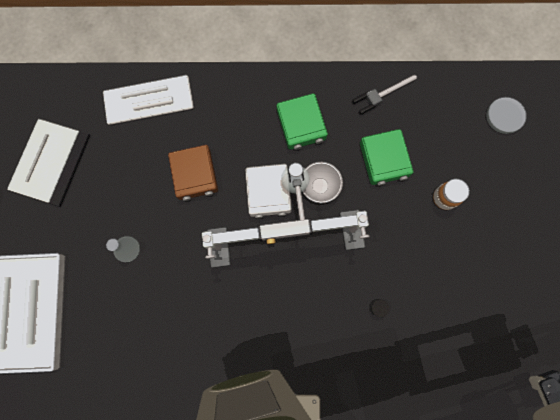

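View pics/scene0.png

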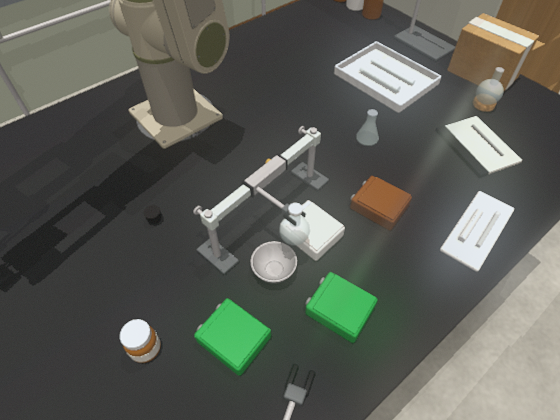

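The top view shows the rail running from (208,238) to (362,220). The tube is at about (285,229) and the brass button at (270,241), on the robot's side. The flask neck is at (296,172), with the white stirrer at (268,190) on its left (+y) and the bath at (321,183). The slide is therefore toward +y. Next I'll measure the poses with depth.

```bash
cat > h.py <<'E'
import numpy as np
from plant import robot
def cloud(n,d):
    c=robot.calibration(n); E=np.array(c["extrinsics"]); v,u=np.mgrid[:d.shape[0],:d.shape[1]]
    P=np.stack([(u-c["cx"])/c["fx"]*d,(v-c["cy"])/c["fy"]*d,d],-1)
    W=(P-E[:3,3])@E[:3,:3]; W[d==0]=np.nan; return W
E
python3 - <<'E'
from h import *
import cv2
d=np.load("pics/top0.npy"); W=cloud("top",d); img=cv2.imread("pics/top0.png")
R=W[205:250,195:380].reshape(-1,3)
rail=R[(R[:,2]>.158)&(R[:,2]<.185)]
tube=R[(R[:,2]>.1685)&(R[:,2]<.1735)]
print(np.histogram(R[:,2],bins=np.arange(.15,.19,.002)))
for n,q in(("rail",rail),("tube",tube)):
    print(n,len(q),cv2.minAreaRect((q[:,:2]*1000).astype(np.float32)))
hsv=cv2.cvtColor(img,cv2.COLOR_BGR2HSV)
m=cv2.inRange(hsv,(10,120,80),(30,255,255)); m[:232]=0;m[250:]=0;m[:,:255]=0;m[:,290:]=0
ys,xs=np.nonzero(m);print("button",len(xs),xs.mean(),ys.mean(),np.nanmean(W[ys,xs],0),np.nanmax(W[ys,xs],0))
for n,(u,v) in dict(stir=(268,195),bath=(321,185),stopper=(296,169),railL=(225,236),railR=(345,222),tubemid=(285,229)).items(): print(n,W[v,u].round(4))
big=cv2.resize(img[150:260,190:380],None,fx=4,fy=4,interpolation=cv2.INTER_CUBIC); cv2.imwrite("pics/crop.png",big)
E
```

```text
(array([ 17,  22,  22,  54,  58,  69, 118, 318, 392, 323, 371, 284,  86,
        12,  41,  34,  18,   1,   0,   0]), array([0.15 , 0.152, 0.154, 0.156, 0.158, 0.16 , 0.162, 0.164, 0.166,
       0.168, 0.17 , 0.172, 0.174, 0.176, 0.178, 0.18 , 0.182, 0.184,
       0.186, 0.188, 0.19 ]))
rail 2125 ((504.9575500488281, -22.07537841796875), (85.29109954833984, 372.2433166503906), 4.577442646026611)
tube 832 ((483.6239318847656, -23.79681396484375), (53.6819953918457, 371.32275390625), 7.755652904510498)
button 35 270.34285714285716 240.9142857142857 [0.46790511 0.00904151 0.15657223] [0.49296486 0.01656015 0.16649048]
stir [0.5982 0.0207 0.0538]
bath [ 0.6366 -0.1175  0.007 ]
stopper [ 0.6292 -0.0485  0.1824]
railL [0.4773 0.1109 0.1665]
railR [ 0.5103 -0.159   0.1657]
tubemid [ 0.4929 -0.0241  0.1717]
```

View pics/crop.png

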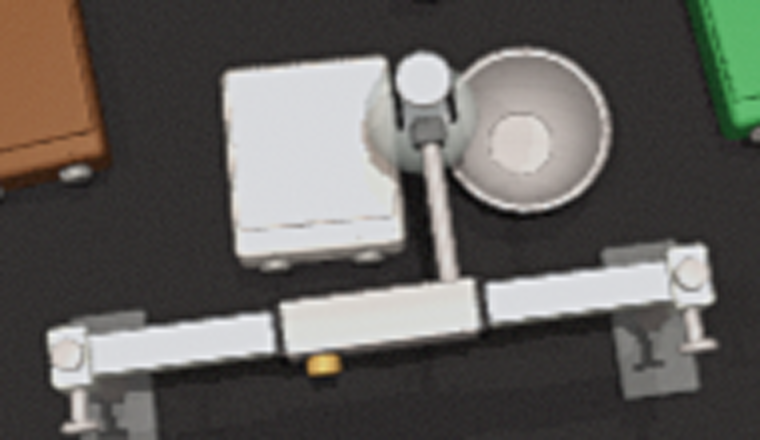

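The crop shows the tube's top corners at about (281,302), (473,281), (480,328) and (288,355). The post heads are at (68,352) and (690,272), and the button is at (323,365). I'll cast rays through these to get the rail frame and the button.

```bash
cat >> h.py <<'E'
def ray(n,u,v,z):
    c=robot.calibration(n); E=np.array(c["extrinsics"]); R=E[:3,:3]; o=-R.T@E[:3,3]
    g=R.T@np.array([(u-c["cx"])/c["fx"],(v-c["cy"])/c["fy"],1]); return o+g*(z-o[2])/g[2]
E
python3 - <<'E'
from h import *
f=lambda x,y,z:ray("top",(x+.5)/4-.5+190,(y+.5)/4-.5+150,z)
T=[f(*p,.171) for p in((281,302),(473,281),(480,328),(288,355))]
c=np.mean(T,0); print("tube",np.round(T,4).tolist(),c)
L=f(68,352,.182);Rr=f(690,272,.182); print("heads",L,Rr,(L+Rr)/2,np.linalg.norm(L-Rr))
# rail/tube line from depth: mid-line of top surfaces
yv=(L-Rr)[:2]/np.linalg.norm((L-Rr)[:2]); print("yaw of rail y vs world y (deg)",np.degrees(np.arctan2(-yv[0],yv[1])))
e=(T[0]+T[3]-T[1]-T[2])[:2]; print("tube edge yaw",np.degrees(np.arctan2(-e[0],e[1])),np.linalg.norm(e)/2)
b=f(323,365,.155+.004); print("button",b)
xv=np.array([yv[1],-yv[0]]); 
S=[f(*p,.051) for p in((224,75),(384,60),(403,247),(238,262))]; print("stir",np.mean(S,0), np.round(S,3).tolist())
for n,q in(("button",b),("stir",np.mean(S,0)),("neck",f(424,79,.183)),("head mid",(L+Rr)/2)):
    r=(q-c)[:2]; print(n,"local xy",(r@xv).round(4),(r@yv).round(4))
s=robot.read_state(); print(s["orientation"])
from scipy.spatial.transform import Rotation as Ro
print(Ro.from_rotvec(s["orientation"]).as_matrix().round(3))
E
```

```text
tube [[0.5016, 0.0324, 0.171], [0.514, -0.0753, 0.171], [0.4873, -0.0791, 0.171], [0.4717, 0.028, 0.171]] [ 0.49364987 -0.02351596  0.171     ]
heads [0.47138229 0.14931646 0.182     ] [ 0.51750862 -0.1950226   0.182     ] [ 0.49444545 -0.02285307  0.182     ] 0.3474147713512292
yaw of rail y vs world y (deg) 7.629700395463025
tube edge yaw 7.418267804500497 0.10833938650633919
button [0.46767204 0.00890891 0.159     ]
stir [0.6129719  0.02186476 0.051     ] [[0.669, 0.08, 0.051], [0.679, -0.024, 0.051], [0.557, -0.036, 0.051], [0.547, 0.068, 0.051]]
button local xy -0.0214 0.0356
stir local xy 0.1243 0.0291
neck local xy 0.13 -0.0418
head mid local xy 0.0009 0.0006
[-3.09472311e+00 -5.30908906e-01  2.71681074e-04]
[[ 0.943  0.333 -0.   ]
 [ 0.333 -0.943  0.002]
 [ 0.    -0.002 -1.   ]]
```

Tube centre is at about (0.494, -0.0233) with yaw 7.6°. The stirrer is at local (0.124, +0.029), so about +71 mm of travel is needed. I'll turn the tool first so that tool x follows tube +y and tool y follows tube +x.

Request:
apply_moves:
  series:
    - [[0, 0, 0], [0, 0, -0.124]]
    - [[0, 0, 0], [0, 0, -0.124]]
    - [[0, 0, 0], [0, 0, -0.124]]
    - [[0, 0, 0], [0, 0, -0.124]]
    - [[0, 0, 0], [0, 0, -0.124]]
    - [[0, 0, 0], [0, 0, -0.124]]
    - [[0, 0, 0], [0, 0, -0.124]]
    - [[0, 0, 0], [0, 0, -0.124]]
    - [[0, 0, 0], [0, 0, -0.124]]
    - [[0, 0, 0], [0, 0, -0.124]]
    - [[0, 0, 0], [0, 0, -0.123]]
  claw: 1

```text
t: 1.02
tool_pos: [0.1999, -0.5655, 0.4041]
orientation: [-2.062, -2.369, -0.001]
force: [0.3, -0.5, -0.5]
opening: 0.0928
gripper_force: 0.0
```

Request:
apply_moves:
  series:
    - [[33, 22, 0], [0, 0, 0]]
    - [[33, 22, 0], [0, 0, 0]]
    - [[33, 22, 0], [0, 0, 0]]
    - [[33, 22, 0], [0, 0, 0]]
    - [[33, 22, 0], [0, 0, 0]]
    - [[33, 22, 0], [0, 0, 0]]
    - [[33, 22, 0], [0, 0, 0]]
    - [[33, 22, 0], [0, 0, 0]]
    - [[33, 22, 0], [0, 0, 0]]
    - [[33, 22, 0], [0, 0, 0]]
    - [[33, 22, 0], [0, 0, 0]]
    - [[33, 22, 0], [0, 0, 0]]

```text
t: 2.02
tool_pos: [0.4098, -0.1364, 0.4046]
orientation: [2.07, 2.363, 0.0]
force: [0.5, -1.0, 0.1]
opening: 0.0929
gripper_force: 0.0
```

```bash
cat > go.py <<'E'
# print local pose of the TCP in the tube frame (start position) 
from h import *
from scipy.spatial.transform import Rotation as Ro
s=robot.read_state(); a=np.radians(7.6); c=np.array([.494,-.0233])
r=s["tool_pos"][:2]-c; X=np.array([np.cos(a),np.sin(a)]); Y=np.array([-np.sin(a),np.cos(a)])
M=Ro.from_rotvec(s["orientation"]).as_matrix()
print("t",round(s["t"],2),"local mm",(1000*r@X).round(1),(1000*r@Y).round(1),"grasp z",round(1000*(s["tool_pos"][2]-.167),1),"toolx yaw",np.degrees(np.arctan2(-M[0,0],M[1,0])).round(2),"tool z",M[:,2].round(3),"F local",(np.array(s["force"])[:2]@X).round(1),(np.array(s["force"])[:2]@Y).round(1),np.round(s["force"][2],1),"open",round(s["opening"]*1000,1),"grip",round(s["gripper_force"],1))
E
python3 go.py
```

```text
t 2.02 local mm -98.4 -101.0 grasp z 237.6 toolx yaw 7.55 tool z [ 0. -0. -1.] F local 0.4 -1.0 0.1 open 92.9 grip 0.0
```

Request:
apply_moves:
  series:
    - [[27, 19, 0], [0, 0, 0]]
    - [[27, 20, 0], [0, 0, 0]]
    - [[27, 19, 0], [0, 0, 0]]
    - [[27, 20, 0], [0, 0, 0]]
    - [[27, 19, 0], [0, 0, 0]]
    - [[0, 0, 0], [0, 0, 0]]
    - [[0, 0, 0], [0, 0, 0]]

```text
t: 2.6
tool_pos: [0.4882, 0.0096, 0.4041]
orientation: [-2.065, -2.366, 0.001]
force: [-1.7, -0.1, 0.6]
opening: 0.0929
gripper_force: 0.0
```

```bash
python3 go.py; python3 - <<'E'
from h import *
import cv2
p,d=robot.read_camera("scene"); cv2.imwrite("pics/s1.png",cv2.resize(p[80:300,160:400],None,fx=2.5,fy=2.5))
E
```

```text
t 2.6 local mm -1.4 33.4 grasp z 237.1 toolx yaw 7.75 tool z [-0.001  0.    -1.   ] F local -1.7 0.1 0.6 open 92.9 grip 0.0
```

View pics/s1.png

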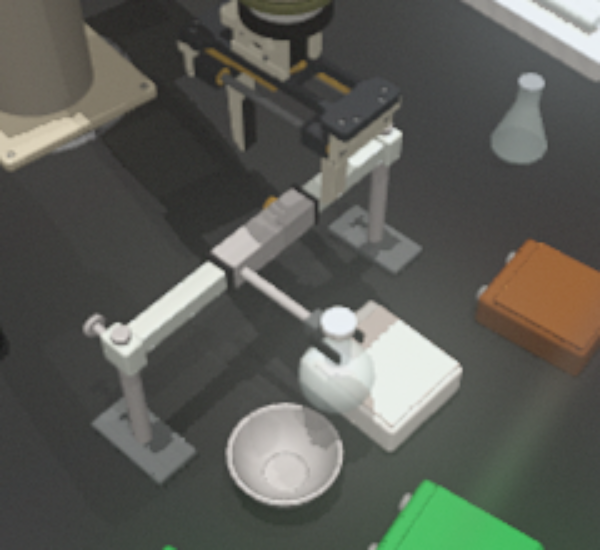

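The view shows the open gripper straddling the rail above the button (about (270,203)), well clear of the flask at (338,370). Next I descend and squeeze.

Request:
apply_moves:
  series:
    - [[1, 0, 12], [0, 0, 0]]
    - [[0, 0, 14], [0, 0, 0]]
    - [[0, 0, 14], [0, 0, 0]]
    - [[0, 0, 14], [0, 0, 0]]
    - [[0, 0, 14], [0, 0, 0]]
    - [[0, 0, 14], [0, 0, 0]]
    - [[0, 0, 0], [0, 0, 0]]

```text
t: 3.23
tool_pos: [0.4861, 0.008, 0.3187]
orientation: [-2.07, -2.358, 0.005]
force: [-0.8, 0.4, -1.6]
opening: 0.0929
gripper_force: 0.0
```

Request:
apply_moves:
  series:
    - [[0, 0, 0], [0, 0, 0]]
    - [[0, 0, 0], [0, 0, 0]]
    - [[0, 0, 0], [0, 0, 0]]
    - [[0, 0, 0], [0, 0, 0]]
    - [[0, 0, 0], [0, 0, 0]]
    - [[0, 0, 0], [0, 0, 0]]
    - [[0, 0, 0], [0, 0, 0]]
    - [[0, 0, 0], [0, 0, 0]]
    - [[0, 0, 0], [0, 0, 0]]
    - [[0, 0, 0], [0, 0, 0]]
  claw: 0
  newtons: 20

```text
t: 4.07
tool_pos: [0.4872, 0.0091, 0.3228]
orientation: [-2.069, -2.362, 0.003]
force: [-7.1, -0.6, 6.1]
opening: 0.0325
gripper_force: 20.0
```

```bash
python3 go.py
```

```text
t 4.07 local mm -2.5 33.1 grasp z 155.8 toolx yaw 7.57 tool z [-0.003 -0.    -1.   ] F local -7.1 0.4 6.1 open 32.5 grip 20.0
```

The opening of 32.5 mm means the button is fully in. I'll slide about 24 mm out of the start hole.

Request:
apply_moves:
  series:
    - [[3, 0, 0], [0, 0, 0]]
    - [[3, 0, 0], [0, 0, 0]]
    - [[3, 0, 0], [0, 0, 0]]
    - [[3, 0, 0], [0, 0, 0]]
    - [[3, 0, 0], [0, 0, 0]]
    - [[3, 0, 0], [0, 0, 0]]
    - [[3, 0, 0], [0, 0, 0]]
    - [[3, 0, 0], [0, 0, 0]]
    - [[0, 0, 0], [0, 0, 0]]
    - [[0, 0, 0], [0, 0, 0]]

```text
t: 4.9
tool_pos: [0.4839, 0.033, 0.3228]
orientation: [-2.068, -2.362, 0.003]
force: [-8.7, -1.0, 7.2]
opening: 0.033
gripper_force: 20.0
```

```bash
python3 go.py
```

```text
t 4.9 local mm -2.5 57.2 grasp z 155.8 toolx yaw 7.58 tool z [-0.003 -0.    -1.   ] F local -8.7 0.2 7.2 open 33.0 grip 20.0
```

The tube followed by about 24 mm. Now I release the button and regrip on the plain faces (tube-local y ≈ -6).

Request:
apply_moves:
  series:
    - [[0, 0, 0], [0, 0, 0]]
    - [[0, 0, 0], [0, 0, 0]]
    - [[0, 0, 0], [0, 0, 0]]
    - [[0, 0, 0], [0, 0, 0]]
    - [[-8, 0, 0], [0, 0, 0]]
    - [[-8, 1, 0], [0, 0, 0]]
    - [[-8, 1, 0], [0, 0, 0]]
    - [[-8, 0, 0], [0, 0, 0]]
    - [[-8, 0, 0], [0, 0, 0]]
    - [[0, 0, 0], [0, 0, 0]]
    - [[0, 0, 0], [0, 0, 0]]
  claw: 0.7

```text
t: 5.82
tool_pos: [0.492, -0.0071, 0.3227]
orientation: [-2.072, -2.362, -0.0]
force: [0.2, 0.5, -0.4]
opening: 0.0647
gripper_force: 0.0
```

Request:
apply_moves:
  series:
    - [[0, 0, 0], [0, 0, 0]]
    - [[0, 0, 0], [0, 0, 0]]
    - [[0, 0, 0], [0, 0, 0]]
    - [[0, 0, 0], [0, 0, 0]]
    - [[0, 0, 0], [0, 0, 0]]
    - [[0, 0, 0], [0, 0, 0]]
    - [[0, 0, 0], [0, 0, 0]]
    - [[0, 0, 0], [0, 0, 0]]
  claw: 0
  newtons: 15

```text
t: 6.48
tool_pos: [0.4909, -0.0064, 0.3226]
orientation: [-2.068, -2.361, 0.004]
force: [-10.4, -1.9, 6.8]
opening: 0.0299
gripper_force: 15.0
```

```bash
python3 go.py;python3 - <<'E'
from h import *
import cv2
p,d=robot.read_camera("scene"); cv2.imwrite("pics/s2.png",cv2.resize(p[80:300,160:400],None,fx=2.5,fy=2.5))
E
```

```text
t 6.48 local mm -0.8 17.2 grasp z 155.6 toolx yaw 7.58 tool z [-0.004 -0.    -1.   ] F local -10.5 -0.5 6.8 open 29.9 grip 15.0
```

View pics/s2.png

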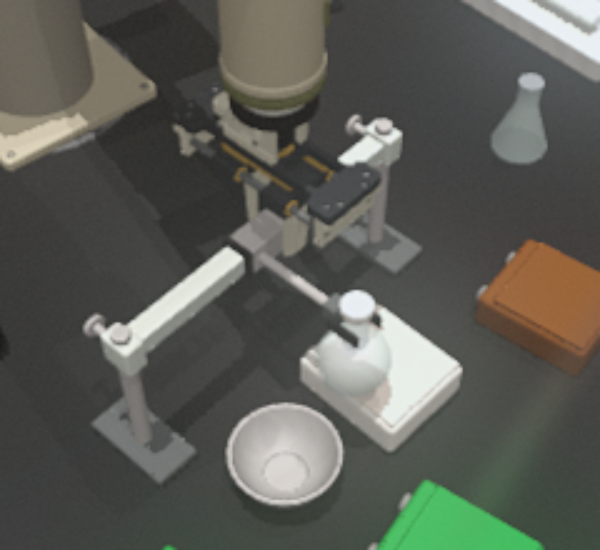

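The flask (at (355,355)) has moved toward the stirrer, and the fingers now hold the plain faces behind the button. I'll continue to about 48 mm of travel, easing off the sideways load.

Request:
apply_moves:
  series:
    - [[2, -1, 0], [0, 0, 0]]
    - [[3, -0.5, 0], [0, 0, 0]]
    - [[3, 0, 0], [0, 0, 0]]
    - [[3, 0, 0], [0, 0, 0]]
    - [[3, 0, 0], [0, 0, 0]]
    - [[3, 0, 0], [0, 0, 0]]
    - [[3, 0, 0], [0, 0, 0]]
    - [[2, 0, 0], [0, 0, 0]]
    - [[2, 0, 0], [0, 0, 0]]
    - [[0, 0, 0], [0, 0, 0]]

```text
t: 7.37
tool_pos: [0.4872, 0.0168, 0.3227]
orientation: [2.069, 2.362, -0.003]
force: [-0.1, -5.1, -0.2]
opening: 0.0295
gripper_force: 15.0
```

```bash
python3 go.py
```

```text
t 7.37 local mm -1.5 40.6 grasp z 155.7 toolx yaw 7.56 tool z [-0.    -0.002 -1.   ] F local -0.7 -5.1 -0.2 open 29.5 grip 15.0
```

Request:
apply_moves:
  series:
    - [[1.5, 0, 0], [0, 0, 0]]
    - [[1.5, 0, 0], [0, 0, 0]]
    - [[1.5, 0, 0], [0, 0, 0]]
    - [[1.5, 0, 0], [0, 0, 0]]
    - [[1.5, 0, 0], [0, 0, 0]]
    - [[1.5, 0, 0], [0, 0, 0]]
    - [[0, 0, 0], [0, 0, 0]]

```text
t: 7.95
tool_pos: [0.486, 0.0256, 0.3227]
orientation: [2.07, 2.362, -0.003]
force: [-1.4, -4.9, -0.7]
opening: 0.0301
gripper_force: 15.0
```

```bash
python3 go.py
```

```text
t 7.95 local mm -1.5 49.5 grasp z 155.7 toolx yaw 7.56 tool z [-0.    -0.002 -1.   ] F local -2.0 -4.6 -0.7 open 30.1 grip 15.0
```

Request:
apply_moves:
  series:
    - [[1.5, 0, 0], [0, 0, 0]]
    - [[1.5, 0, 0], [0, 0, 0]]
    - [[1.5, 0, 0], [0, 0, 0]]
    - [[1.5, 0, 0], [0, 0, 0]]
    - [[0, 0, 0], [0, 0, 0]]

```text
t: 8.37
tool_pos: [0.4851, 0.0321, 0.3226]
orientation: [-2.07, -2.363, 0.001]
force: [-2.1, -2.3, 0.7]
opening: 0.0301
gripper_force: 15.0
```

Request:
apply_moves:
  series:
    - [[1.5, 0, 0], [0, 0, 0]]
    - [[1.5, 0, 0], [0, 0, 0]]
    - [[1.5, 0, 0], [0, 0, 0]]
    - [[1.5, 0, 0], [0, 0, 0]]
    - [[0, 0, 0], [0, 0, 0]]

```text
t: 8.78
tool_pos: [0.4846, 0.0357, 0.3227]
orientation: [2.068, 2.359, -0.007]
force: [-1.4, -19.7, -0.3]
opening: 0.0298
gripper_force: 15.0
```

```bash
python3 go.py
```

```text
t 8.78 local mm -1.5 59.7 grasp z 155.7 toolx yaw 7.5 tool z [ 0.    -0.006 -1.   ] F local -3.9 -19.3 -0.3 open 29.8 grip 15.0
```

The force jumped to 19 N and the tube stopped at about 67 mm. I'll tug back to confirm the lock.

Request:
apply_moves:
  series:
    - [[-1.5, 0, 0], [0, 0, 0]]
    - [[-1.5, 0, 0], [0, 0, 0]]
    - [[-1.5, 0, 0], [0, 0, 0]]
    - [[-1.5, 0, 0], [0, 0, 0]]
    - [[0, 0, 0], [0, 0, 0]]

```text
t: 9.2
tool_pos: [0.4851, 0.0323, 0.3227]
orientation: [-2.069, -2.363, -0.0]
force: [-4.9, 0.5, 3.3]
opening: 0.0302
gripper_force: 15.0
```

```bash
python3 go.py
```

```text
t 9.2 local mm -1.5 56.3 grasp z 155.7 toolx yaw 7.58 tool z [-0.001  0.001 -1.   ] F local -4.8 1.1 3.3 open 30.2 grip 15.0
```

Request:
apply_moves:
  series:
    - [[-1, 0, 0], [0, 0, 0]]
    - [[-1, 0, 0], [0, 0, 0]]
    - [[0, 0, 0], [0, 0, 0]]

```text
t: 9.45
tool_pos: [0.4853, 0.0306, 0.3227]
orientation: [-2.068, -2.363, -0.001]
force: [-5.2, 2.4, 3.3]
opening: 0.0297
gripper_force: 15.0
```

```bash
python3 go.py
```

```text
t 9.45 local mm -1.5 54.6 grasp z 155.7 toolx yaw 7.6 tool z [-0.001  0.001 -1.   ] F local -4.8 3.1 3.3 open 29.7 grip 15.0
```

Request:
apply_moves:
  series:
    - [[-1, 0, 0], [0, 0, 0]]
    - [[-1, 0, 0], [0, 0, 0]]
    - [[0, 0, 0], [0, 0, 0]]

```text
t: 9.7
tool_pos: [0.4854, 0.0298, 0.3227]
orientation: [-2.066, -2.362, -0.003]
force: [-6.4, 9.3, 3.5]
opening: 0.0297
gripper_force: 15.0
```

```bash
python3 go.py
```

```text
t 9.7 local mm -1.5 53.7 grasp z 155.7 toolx yaw 7.63 tool z [-0.001  0.004 -1.   ] F local -5.1 10.1 3.5 open 29.7 grip 15.0
```

It is now stopped in the other direction too (10 N), so it's locked. I'll relax, open and retreat straight up.

Request:
apply_moves:
  series:
    - [[1.5, 0, 0], [0, 0, 0]]
    - [[0, 0, 0], [0, 0, 0]]
    - [[0, 0, 0], [0, 0, 0]]

```text
t: 9.95
tool_pos: [0.4853, 0.0305, 0.3226]
orientation: [-2.068, -2.362, -0.001]
force: [-4.5, 3.1, 3.5]
opening: 0.0301
gripper_force: 15.0
```

Request:
apply_moves:
  series:
    - [[0, 0, 0], [0, 0, 0]]
    - [[0, 0, 0], [0, 0, 0]]
    - [[0, 0, 0], [0, 0, 0]]
    - [[0, 0, 0], [0, 0, 0]]
    - [[0, 0, 0], [0, 0, 0]]
    - [[0, 0, -10], [0, 0, 0]]
    - [[0, 0, -20], [0, 0, 0]]
    - [[0, 0, -20], [0, 0, 0]]
    - [[0, 0, -20], [0, 0, 0]]
    - [[0, 0, -20], [0, 0, 0]]
    - [[0, 0, -10], [0, 0, 0]]
    - [[0, 0, 0], [0, 0, 0]]
  claw: 0.9

```text
t: 10.95
tool_pos: [0.4863, 0.0295, 0.4263]
orientation: [2.067, 2.36, 0.005]
force: [0.3, 0.1, 0.5]
opening: 0.0839
gripper_force: 0.0
```

Request:
apply_moves:
  series:
    - [[-20, -25, 0], [0, 0, 0]]
    - [[-20, -25, 0], [0, 0, 0]]
    - [[-20, -25, 0], [0, 0, 0]]
    - [[-30, -15, 0], [0, 0, 0]]
    - [[-30, 0, 0], [0, 0, 0]]
    - [[-30, 0, 0], [0, 0, 0]]
    - [[-30, 0, 0], [0, 0, 0]]
    - [[-30, 0, 0], [0, 0, 0]]
    - [[-30, 0, 0], [0, 0, 0]]
    - [[-30, 0, 0], [0, 0, 0]]
    - [[0, 0, 0], [0, 0, 0]]
    - [[0, 0, 0], [0, 0, 0]]

```text
t: 11.95
tool_pos: [0.4316, -0.2511, 0.421]
orientation: [-2.071, -2.358, 0.0]
force: [-0.7, 0.6, 0.3]
opening: 0.0832
gripper_force: 0.0
```

```bash
python3 go.py;python3 - <<'E'
from h import *
import cv2
p,d=robot.read_camera("top"); cv2.imwrite("pics/t3.png",cv2.resize(p[150:260,190:380],None,fx=4,fy=4,interpolation=cv2.INTER_CUBIC))
E
```

```text
t 11.95 local mm -92.0 -217.5 grasp z 254.0 toolx yaw 7.42 tool z [-0.002  0.002 -1.   ] F local -0.6 0.7 0.3 open 83.2 grip 0.0
```

View pics/t3.png

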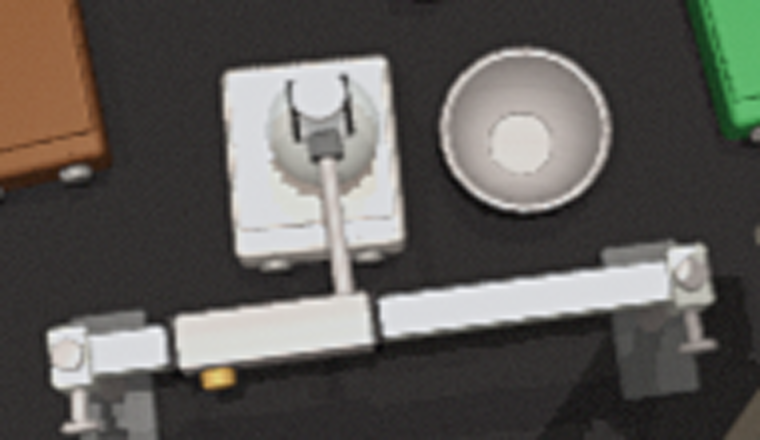

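The flask now sits over the stirrer (stopper at (320,97)), and the button at (218,378) looks as proud as before. One numeric check, then I hand in.

```bash
python3 - <<'E'
from h import *
import cv2
a=np.radians(7.6);X=np.array([np.cos(a),np.sin(a)]);Y=np.array([-np.sin(a),np.cos(a)]);c=np.array([.494,-.0233])
for n in("crop","t3"):
    im=cv2.imread(f"pics/{n}.png"); m=cv2.inRange(cv2.cvtColor(im,cv2.COLOR_BGR2HSV),(10,110,80),(32,255,255)); m[:340]=0;m[400:]=0;m[:,:180]=0;m[:,400:]=0
    print(n,cv2.boundingRect(m),cv2.countNonZero(m))
q=ray("top",(320+.5)/4-.5+190,(97+.5)/4-.5+150,.183)[:2]-c; print("flask local",q@X,q@Y,"stirrer .1243 .0291")
E
```

```text
crop (306, 354, 36, 22) 659
t3 (200, 367, 36, 23) 671
flask local 0.1269493564990245 0.017931626541050367 stirrer .1243 .0291
```

```bash
python3 -c "
from plant import robot
print(robot.close_job())"
```

```text
the job is handed in; nothing more can be done
None
```

The tube is locked in the next hole on the stirrer's side, with the button fully out and the flask about 11 mm from the stirrer's centre; the arm is clear and the job is handed in (the hand-in gave no verdict).

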